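# Tip the pile of oblong coasters into its box

## Task

Pick up the whole pile of three oblong wooden coasters from the pull-out tray and put it into the white coaster box on the counter. Tip it in: keep hold of the pile, bring it in at a slant of about 15 degrees with one of its short ends lowest, down along that end wall, then lay it flat on the box floor before you let go. Leave the pile of round coasters where it is.

Things in the scene. Friction and masses are not known exactly. Their poses are not given: they have to be found in the camera images.
- oblong_bottom: The lowest of three equal loose wooden coasters lying squarely on one another on the white tray: each a plain rectangular slab 100 x 56 x 10 mm (40 g), so the pile is 30 mm high. Origin: centre of its underside; x along the 100 mm, y along the 56 mm, z up. It lies on the tray floor, 4 mm above the counter; the tray's rim is 18 mm above the counter. Grip all three at once across the 56 mm.
- oblong_top: The uppermost of the three oblong coasters, same size and axes; its origin, the centre of its underside, lies 20 mm above that of the lowest one. The middle one lies between them.
- holder: White plastic coaster box fixed on the grey counter, open at the top. Origin: centre of its underside, on the counter; x along its length, y across, z up. Inside 116 mm (x) by 70 mm (y); floor top 6 mm above the origin, rim 32 mm above the origin, walls 4 mm thick. The two short end walls are whole; each long side has walls only at the corners (24 mm along x each), leaving a gap 76 mm long in the middle, down to the floor, for fingers.
- round_top: Uppermost of a pile of three round wooden coasters (74 mm across, 10 mm thick each, same wood) also on the tray: not wanted, leave it. Origin: centre of its underside.
Mind the look-alikes: they are no part of the job. What is shaped like the oblong_bottom but turquoise is not meant.

How it is judged:
On the way, in this order (a step that is already met when the one before it is completed fails the run):
1. the gripper holds the pile inside the box at a slant: its long axis at least 8 degrees off level, the middle of its underside below the rim ((contact force between the fingers and oblong_bottom above 0.1 N or contact force between the fingers and oblong_top above 0.1 N) and (angle between oblong_bottom's own x axis and vertical below 1.431 rad or angle between oblong_bottom's own x axis and vertical above 1.711 rad) and z of oblong_bottom in the frame of holder below 0.032 m and x of oblong_bottom in the frame of holder between -0.02 and 0.02 m and y of oblong_bottom in the frame of holder between -0.02 and 0.02 m), for 0.2 s.
2. still held, the pile is laid down: within 7 degrees of level and within 12 mm of the box floor ((contact force between the fingers and oblong_bottom above 0.1 N or contact force between the fingers and oblong_top above 0.1 N) and angle between oblong_bottom's own z axis and vertical below 0.12 rad and z of oblong_bottom in the frame of holder below 0.018 m), for 0.1 s.
At the end, for the whole second after the job is handed in: All three oblong coasters lie flat (5 to 7 degrees) and piled in the box, let go, at rest, in line with it (11 degrees; top one 14): the lowest within 12 mm of its centre each way and 6 mm of its floor, the top one within 15 mm of centre, its underside 14 to 28 mm above the floor (x of oblong_bottom in the frame of holder between -0.012 and 0.012 m and y of oblong_bottom in the frame of holder between -0.012 and 0.012 m and z of oblong_bottom in the frame of holder between 0 and 0.012 m and x of oblong_top in the frame of holder between -0.015 and 0.015 m and y of oblong_top in the frame of holder between -0.015 and 0.015 m and z of oblong_top in the frame of holder between 0.02 and 0.034 m and angle between oblong_bottom's own z axis and vertical below 0.1 rad and angle between oblong_top's own z axis and vertical below 0.12 rad and angle between the x axis of oblong_bottom and the x axis of holder, either way round below 0.2 rad and angle between the x axis of oblong_top and the x axis of holder, either way round below 0.25 rad and linear speed of each of oblong_bottom, oblong_top below 0.02 m/s); the robot touches nothing.
It fails at once if the pile of round coasters is shifted by more than 30 mm (distance of round_top from where it was at the start of the episode above 0.03 m).
It also fails if it takes over 43 s, if anything falls off the work surface, if the arm or the gripper's body presses on something with over 40 N, if the wrist force passes 120 N, or if a joint passes its speed limit or range.

## Robot

A 6-joint arm with a two-finger parallel gripper is mounted at the origin on the work surface. World frame = base frame: x ahead of the robot, y to its left, z up, the work surface at z = 0. Lengths are in m, angles in rad, forces in N, time in s.
With the tool pointing down it reaches from about 0.4 to 0.925 m from the base axis. Payload 12.5 kg.
Tool frame: the origin (TCP) lies between the finger pads; the fingertips stand 22 mm ahead of it and the grasp point (between the pads) lies 3 mm ahead of it (manip.tip_extent is the distance from the TCP to the fingertips, in m); z points along the fingers, x is the direction in which the jaws open and shut, and the axes are right-handed (so a half turn about z gives the same grasp; the last joint's range is limited). The gripper opens to 95 mm and grips with 3 to 60 N. Pads are 20 mm wide; open, the fingers measure 119 mm over their backs; the gripper's body (75 mm by 180 mm) begins 59 mm behind the grasp point.
Start: joints at [-1.273, 0.491, 1.559, -0, 1.092, -0.106], TCP at [0.246, -0.575, 0.237] pointing down, gripper open.
Joint ranges: [-3.1, 3.1], [-0.84, 2.19], [0.05, 2.79], [-1.13, 4.28], [0.06, 2.93], [-2.69, 2.69]. Speed limits (rad/s): [2.22, 2.22, 2.79, 3.14, 3.14, 3.14].

## Interface

Orientations are given as a unit quaternion [w, x, y, z].
In Python, from cell import manip, fingers, kinematics, viewer, sensors gives the robot as it stands. Calls block until the motion is done:
- manip.movep(position, orientation): joint-space move of the TCP to a pose.
- manip.servo_line(position, frame=None, vel=0.15): straight line of the TCP; frame=None keeps the orientation; vel is the mean speed in m/s.
- manip.move_joints(angles): joint-space move.
- fingers.grip(opening): finger opening in m; the grip force is fixed at half the most; returns when the fingers have stopped.
- manip.pause(seconds).
- kinematics.inverse_kinematics(position, orientation): joint angles nearest the present ones, or None.
- viewer.grab_frame(name): name is "side" or "top" or "wrist"; returns the picture (400x640x3 uint8, blue, green, red); there is no depth.
- viewer.camera_params(name): a dict with "fx", "fy", "cx", "cy" (pixels), "R" (3x3) and "t" (3): a world point X has camera coordinates R X + t; the wrist camera has in their place "hand_eye" (4x4, takes a point from camera to tool coordinates, whose origin is the TCP and whose axes are the tool frame's). Camera axes: x right, y down, z forward; pixel columns grow to the right and rows downward; lengths in m; the calibration is good to about 2 mm. A picture is of the moment at which its call begins: read the wrist's pose just before it. camera_params takes no time and is no camera call.
A pose or a line that the arm cannot do raises manip.IKError and nothing moves.
- manip.close_job(): hands the job in, once; it reports no verdict.
Readings, each from a call of its own:
- sensors.get_t(): time.
- sensors.get_joint_pos(): joint angles.
- sensors.get_joint_velocities(): joint speeds.
- sensors.get_tau(): joint torques, N m.
- sensors.get_ee_pos(): TCP position.
- sensors.get_orientation(): TCP orientation.
- sensors.get_ft_force(): force on the tool from outside, world axes, zero at the start.
- sensors.get_torque(): the same for the moment, N m.
- sensors.get_width(): finger opening in m.
Only numpy, scipy, OpenCV 4.12 (cv2) and the standard library are available. Lean on these libraries where they do the work, as an engineer would, in place of code of your own. Each camera call takes 0.05 s, during which the arm holds its last target. There are 200 camera calls.

## Working session

There is one attempt and no reset: what is moved stays moved. The work goes in short steps, each a Python script; the robot and the scene stay as the last script left them, time stands still between calls to the robot, and variables do not carry over. Pictures are saved under pics/ and viewed, on a budget of 10 in all, crops included, one or two more only if the job needs it, and the job is handed in when it is done.

```bash
mkdir -p pics; ls
python3 - <<'E'
from cell import manip,fingers,kinematics,viewer,sensors
import cv2
for n in("top","side"):
    cv2.imwrite(f"pics/{n}0.png",viewer.grab_frame(n)); p=viewer.camera_params(n); print(n,p)
print(viewer.camera_params("wrist"),sensors.get_t(),sensors.get_orientation())
E
```

```text
pics
top {'fx': 381.55101631823845, 'fy': 381.55101631823845, 'cx': 323.84372906123707, 'cy': 198.52026824081196, 'R': array([[ 3.62259756e-04, -9.99989290e-01,  4.61394910e-03],
       [-9.86278053e-01, -1.11901268e-03, -1.65088914e-01],
       [ 1.65092309e-01, -4.49083166e-03, -9.86267896e-01]]), 't': array([0.04152953, 0.49690524, 1.0006843 ])}
side {'fx': 499.79243696950857, 'fy': 499.79243696950857, 'cx': 324.05252095387647, 'cy': 200.4335160637277, 'R': array([[-0.91083127, -0.41252701,  0.01441771],
       [-0.22113464,  0.45816105, -0.86092272],
       [ 0.34854824, -0.78734359, -0.50853142]]), 't': array([0.4688654 , 0.15146856, 1.11807615])}
{'fx': 286.99736440804435, 'fy': 286.99736440804435, 'cx': 318.22765865027645, 'cy': 203.30249856096316, 'hand_eye': array([[ 9.99998322e-01,  1.57497345e-03, -9.36023018e-04,
        -4.35842442e-04],
       [-1.28901544e-03,  9.67870901e-01,  2.51444343e-01,
        -7.09277752e-02],
       [ 1.30196761e-03, -2.51442715e-01,  9.67871307e-01,
        -1.48086429e-01],
       [ 0.00000000e+00,  0.00000000e+00,  0.00000000e+00,
         1.00000000e+00]])} 0.1 [-3.22630634e-04  8.34525470e-01 -5.50969142e-01 -3.74605884e-04]
```

View pics/top0.png

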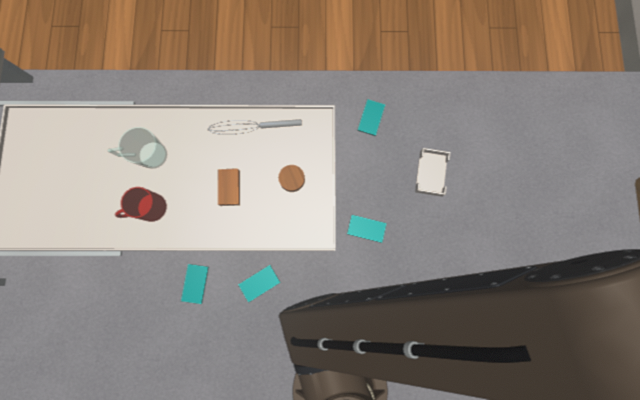

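View pics/side0.png

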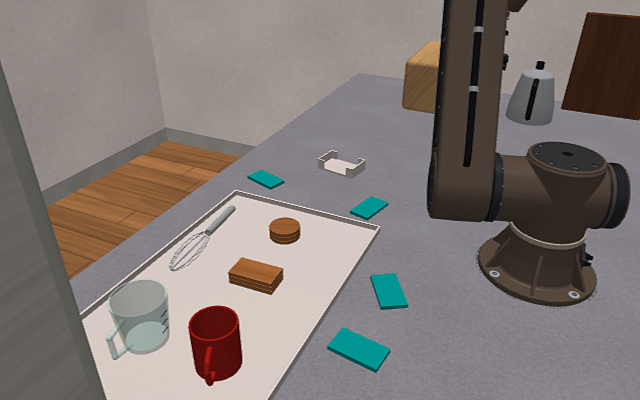

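Seen in the top view: the brown oblong pile is at (229,187) and the round pile at (291,178). The box is at (433,172), and four turquoise slabs lie at (372,117), (367,228), (195,284) and (259,283). The brown rectangular pile on the tray fits the description; the turquoise slabs do not. I'll confirm this in an enlarged crop.

Run:
```python
import cv2,numpy as np
a=cv2.imread("pics/top0.png")
c=[cv2.resize(a[y-30:y+30,x-30:x+30],(390,390),interpolation=cv2.INTER_CUBIC) for x,y in((229,187),(433,172))]
cv2.imwrite("pics/crop1.png",np.hstack(c))
```

```text
(no output)
```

View pics/crop1.png

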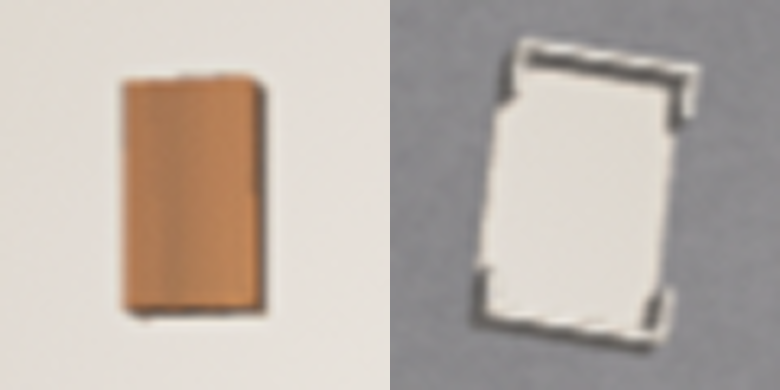

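The left crop shows a plain brown rectangle, so that is the oblong pile, nearly aligned with world x. The right crop shows the white box with gaps in its long sides, turned about 9 degrees. I'll take rough positions from this and look at each from close up with the wrist camera.

```bash
cat > h.py <<'E'
from cell import manip,fingers,kinematics,viewer,sensors
import cv2,numpy as np
from scipy.spatial.transform import Rotation as Ro
def quat(a,pitch=0.):
    "tool down, jaws along world angle a (rad), tilted by pitch about the jaw axis"
    R=Ro.from_matrix(np.array([[np.cos(a),np.sin(a),0],[np.sin(a),-np.cos(a),0],[0,0,-1]]).T.copy().T if 0 else
      np.column_stack([[np.cos(a),np.sin(a),0],[np.sin(a),-np.cos(a),0],[0,0,-1]]))*Ro.from_euler('x',pitch)
    return R.as_quat(scalar_first=True)
def hit(o,d,z): return o+d*(z-o[2])/d[2]
def pix(uv,z,name="top",pose=None):
    p=viewer.camera_params(name)
    d=np.array([(uv[0]-p["cx"])/p["fx"],(uv[1]-p["cy"])/p["fy"],1.])
    if name!="wrist": return hit(-p["R"].T@p["t"],p["R"].T@d,z)
    H=p["hand_eye"]; R=Ro.from_quat(pose[1],scalar_first=True).as_matrix()
    return hit(np.array(pose[0])+R@H[:3,3],R@H[:3,:3]@d,z)
def look(fn):
    pose=(np.array(sensors.get_ee_pos()),np.array(sensors.get_orientation()))
    cv2.imwrite(fn,viewer.grab_frame("wrist")); np.savez(fn+".npz",p=pose[0],q=pose[1]); return pose
def load(fn):
    d=np.load(fn+".npz"); return d["p"],d["q"]
E
sed -i 's/np.array(\[\[np.cos(a),np.sin(a),0\].*if 0 else/(/;s/^      np.column_stack(\(.*\]\]\))\*/      np.column_stack(\1))*/' h.py; sed -n 6,9p h.py
python3 - <<'E'
import re
s=open('h.py').read()
i=s.index("    R=Ro.from"); j=s.index("    return R.as_quat")
s=s[:i]+"""    M=np.column_stack([[np.cos(a),np.sin(a),0],[np.sin(a),-np.cos(a),0],[0,0,-1]])
    R=Ro.from_matrix(M)*Ro.from_euler('x',pitch)
"""+s[j:]
open('h.py','w').write(s)
from h import *
c=lambda u,v,x0,y0:(x0-30+(u-6.5*0)/6.5-.4,y0-30+v/6.5-.4)
P=[pix(c(u,v,229,187),.034) for u,v in((125,80),(255,78),(255,305),(125,305))]
B=[pix(c(u-390,v,433,172),.032) for u,v in((517,40),(700,66),(660,345),(475,320))]
for Q in(P,B): print(np.round(Q,4).tolist(),np.mean(Q,0).round(4),[round(float(np.linalg.norm(Q[i]-Q[i-1])),4) for i in range(4)])
pc=np.mean(P,0);bc=np.mean(B,0)
for ctr in(pc,bc):
  for a in(np.pi/2,-np.pi/2):
    for pt in(0,.26,-.26):
      print(a,pt,np.round(kinematics.inverse_kinematics([ctr[0],ctr[1],.12],quat(a,pt)),2))
E
```

```text
R=Ro.from_matrix((
      np.column_stack([[np.cos(a),np.sin(a),0],[np.sin(a),-np.cos(a),0],[0,0,-1]]))*Ro.from_euler('x',pitch)
    return R.as_quat(scalar_first=True)
def hit(o,d,z): return o+d*(z-o[2])/d[2]
[[0.5813, 0.3369, 0.034], [0.5822, 0.2813, 0.034], [0.4839, 0.2776, 0.034], [0.4839, 0.3324, 0.034]] [0.5328 0.307  0.034 ] [0.0975, 0.0556, 0.0984, 0.0547]
[[0.644, -0.2354, 0.032], [0.6324, -0.3143, 0.032], [0.5096, -0.2906, 0.032], [0.5203, -0.2123, 0.032]] [ 0.5766 -0.2632  0.032 ] [0.1258, 0.0798, 0.1251, 0.0791]
1.5707963267948966 0 [ 0.42  0.61  1.7  -0.    0.83 -1.16]
1.5707963267948966 0.26 [ 0.38  0.69  1.55  0.1   1.15 -1.25]
1.5707963267948966 -0.26 [ 0.46  0.56  1.84 -0.23  0.52 -0.92]
-1.5707963267948966 0 [ 0.42  0.61  1.7  -0.    0.83  1.99]
-1.5707963267948966 0.26 [ 0.46  0.56  1.84 -0.23  0.52  2.22]
-1.5707963267948966 -0.26 [0.38 0.69 1.55 0.1  1.15 1.89]
1.5707963267948966 0 [-0.53  0.63  1.65 -0.    0.86 -2.1 ]
1.5707963267948966 0.26 [-0.48  0.71  1.49 -0.13  1.17 -1.99]
1.5707963267948966 -0.26 [-0.59  0.58  1.8   0.27  0.56 -2.38]
-1.5707963267948966 0 [-0.53  0.63  1.65 -0.    0.86  1.04]
-1.5707963267948966 0.26 [-0.59  0.58  1.8   0.27  0.56  0.77]
-1.5707963267948966 -0.26 [-0.48  0.71  1.49 -0.13  1.17  1.15]
```

Run:
```python
from h import *
manip.movep([.577,-.263,.17],quat(np.pi/2-.17)); look("pics/wb.png"); print(sensors.get_t())
manip.movep([.533,.306,.17],quat(np.pi/2+.03)); look("pics/wp.png"); print(sensors.get_t())
a,b=[cv2.imread(f"pics/{n}.png")[110:310,230:410] for n in("wb","wp")]
cv2.imwrite("pics/crop2.png",cv2.resize(np.hstack([a,b]),None,fx=2.2,fy=2.2,interpolation=cv2.INTER_CUBIC))
```

```text
1.8333
3.9333
```

View pics/crop2.png

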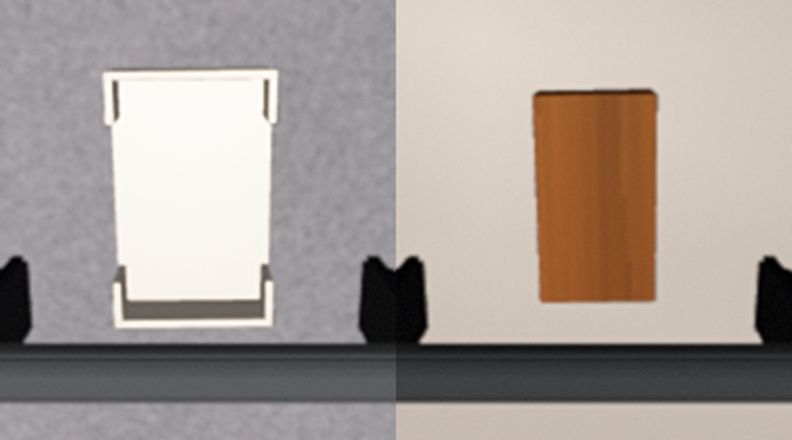

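The wrist crops show the box rim corners at crop pixels (103,72), (278,70), (272,326) and (115,328). The pile's top corners are at (533,94), (657,95), (656,301) and (540,302).

Run:
```python
from h import *
def run(fn,pts,x0,z):
    Q=np.array([pix((230+(u-x0+.5)/2.2-.5,110+(v+.5)/2.2-.5),z,"wrist",load(fn)) for u,v in pts])
    l=Q[0]-Q[3]+Q[1]-Q[2]; w=Q[0]-Q[1]+Q[3]-Q[2]
    print(fn,Q.mean(0).round(4),"L",np.linalg.norm(l)/2,"W",np.linalg.norm(w)/2,"yaw",np.arctan2(l[1],l[0]),np.arctan2(w[1],w[0])-np.pi/2)
run("pics/wb.png",((103,72),(278,70),(272,326),(115,328)),0,.032)
run("pics/wp.png",((533,94),(657,95),(656,301),(540,302)),396,.034)
```

```text
pics/wb.png [ 0.5806 -0.2645  0.032 ] L 0.12346358804336945 W 0.07750232013536976 yaw 2.981361969881057 -3.2998508521111423
pics/wp.png [0.5352 0.309  0.034 ] L 0.09893157272725207 W 0.05561431522283111 yaw -3.095194248047529 -3.1110005746823726
```

Sizes agree with the spec: box 123.5 x 77.5 mm, pile 98.9 x 55.6 mm. Both wrist estimates lie 2–4 mm from the top-view ones in the same direction, so that bias mostly cancels between pick and place. Next I'll grip and lift.

Run:
```python
from h import *
q=quat(np.pi/2+.037)
manip.movep([.5352,.3085,.09],q)
manip.servo_line([.5352,.3085,.029],vel=.08)
print(sensors.get_ee_pos(),sensors.get_ft_force())
fingers.grip(.045); print(sensors.get_width(),sensors.get_t())
f0=np.array(sensors.get_ft_force())
manip.servo_line([.5352,.3085,.16],vel=.12); manip.pause(.2)
print(sensors.get_width(),f0,sensors.get_ft_force(),sensors.get_t())
look("pics/wg.png")
s=viewer.grab_frame("side"); w=cv2.imread("pics/wg.png")
cv2.imwrite("pics/g.png",np.hstack([cv2.resize(s[90:330,150:350],(400,480)),cv2.resize(w[150:390,220:420],(400,480))]))
```

```text
[0.53539795 0.30858289 0.02924201] [-0.04673839 -0.92318128  0.48285814]
0.055900999973756346 5.9667
0.055742315219168184 [-0.93070575  0.00676921  1.25301219] [ 0.33042612 -0.1759206  -1.04470135] 7.4083
```

View pics/g.png

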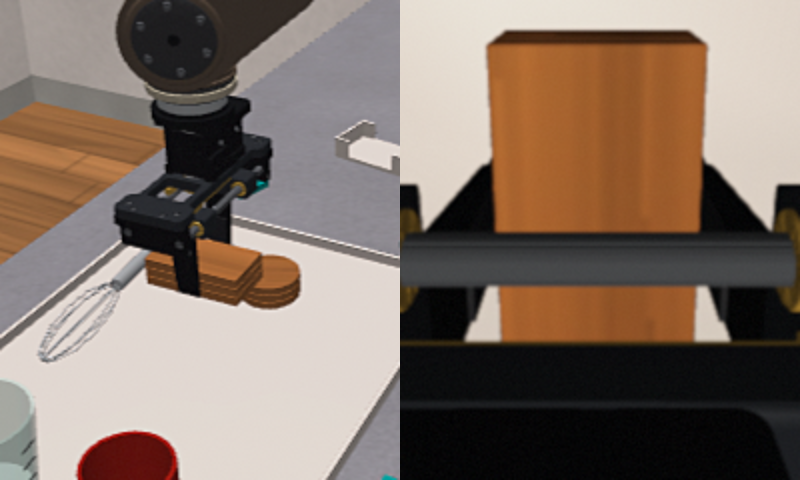

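All three coasters are in the grip, level and aligned: width is 55.7 mm and the force reading shifted by more than the pile's 1.2 N weight. The far end's top edge is at crop (490–705, 43). I'll compute the in-hand offset from that, check IK, then carry and insert.

```bash
cat >> h.py <<'E'
BX=np.array([.5806,-.2642]); YAW=-.159
def tcp(c,cz,p,d):
    q=quat(np.pi/2+YAW,p); R=Ro.from_quat(q,scalar_first=True).as_matrix()
    C=np.array([*(BX+c*np.array([np.cos(YAW),np.sin(YAW)])),cz])
    return C-R@np.array([0,d,.025]),q
E
python3 - <<'E'
from h import *
P=load("pics/wg.png"); R=Ro.from_quat(P[1],scalar_first=True).as_matrix()
m=[R.T@(pix((220+u/2,150+43/2),P[0][2]+.0052,"wrist",P)-P[0]) for u in(90,305)]
print(np.round(m,4)); d=float(np.mean(m,0)[1]+.05); print("d",d)
for c,cz,p in((-.002,.12,.26),(-.002,.024,.26),(0,.008,0)):
    print(np.round(kinematics.inverse_kinematics(*tcp(c,cz,p,d)),3))
E
```

```text
[[-0.0258 -0.0495 -0.0051]
 [ 0.0279 -0.0495 -0.0052]]
d 0.0004918901748633409
[-0.495  0.702  1.442 -0.09   1.245 -1.868]
[-0.495  0.815  1.498 -0.096  1.077 -1.851]
[-0.531  0.754  1.686 -0.     0.702 -1.943]
```

```bash
sed -i 's/-.2642/-.2650/' h.py
python3 - <<'E'
from h import *
d=.0005
manip.movep(*tcp(-.002,.13,.0,d))
manip.movep(*tcp(-.002,.085,.27,d)); f0=np.array(sensors.get_ft_force())
p,q=tcp(-.002,.05,.27,d); manip.servo_line(p,q,vel=.08)
print(sensors.get_t(),np.array(sensors.get_ft_force())-f0,sensors.get_width())
look("pics/wi.png"); cv2.imwrite("pics/si.png",np.hstack([cv2.resize(viewer.grab_frame("side")[80:240,280:420],(420,480)),cv2.resize(viewer.grab_frame("wrist")[150:390,220:410],(380,480))]))
E
```

```text
10.5167 [-0.86911332  0.16943776 -1.17284756] 0.05567500409633783
```

View pics/si.png

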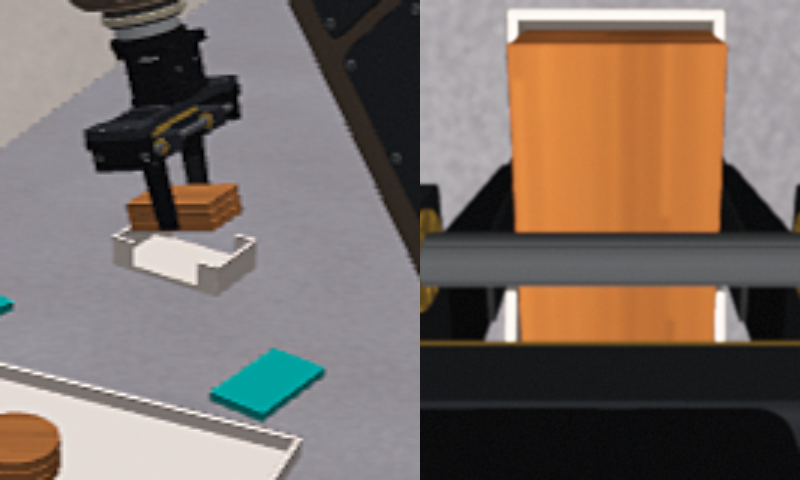

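The pile is slanted with its far end low and centred over the box: the rim at crop columns 507–725 is symmetric about the pile at 508–727. The near rim, at row 10–30, is clear of the pile's end. Continuing down with force checks.

Run:
```python
from h import *
d=.0005; f0=np.array(sensors.get_ft_force())
def go(c,cz,p,v):
    a,q=tcp(c,cz,p,d); manip.servo_line(a,q,vel=v)
    f=np.array(sensors.get_ft_force())-f0; print((c,cz,p),f.round(1),round(sensors.get_width(),4),sensors.get_t()); return np.abs(f).max()<15
for s in((-.002,.036,.27,.04),(-.002,.024,.27,.04)):
    if not go(*s): raise SystemExit("contact")
manip.pause(.5)
for s in((-.0015,.0185,.19,.02),(-.001,.014,.1,.02),(0,.0085,0,.02),(0,.007,0,.02)):
    if not go(*s): raise SystemExit("contact")
manip.pause(.3)
look("pics/wl.png"); cv2.imwrite("pics/sl.png",np.hstack([cv2.resize(viewer.grab_frame("side")[80:240,280:420],(420,480)),cv2.resize(viewer.grab_frame("wrist")[150:390,220:410],(380,480))]))
```

```text
(-0.002, 0.036, 0.27) [0.9 0.3 0.7] 0.0553 11.1667
(-0.002, 0.024, 0.27) [1.3 0.8 0.6] 0.0557 11.6167
(-0.0015, 0.0185, 0.19) [0.8 0.4 0.3] 0.0559 12.5333
(-0.001, 0.014, 0.1) [1.9 1.5 1.2] 0.0562 12.9083
(0, 0.0085, 0) [ 2.  -0.2  0.7] 0.0557 13.3417
(0, 0.007, 0) [0.9 0.5 0.7] 0.0555 13.5917
```

View pics/sl.png

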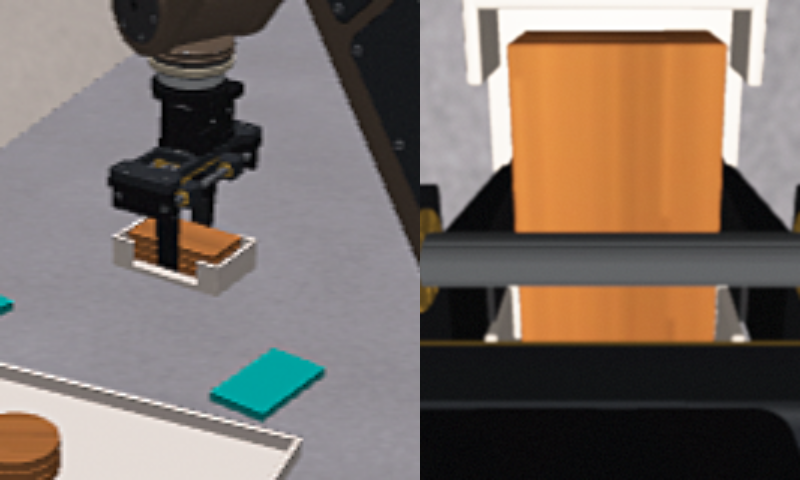

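The pile lies level in the box, with no wall contact in the forces and equal side gaps. Now I'll release, retreat and check.

Run:
```python
from h import *
fingers.grip(.09); print(sensors.get_width())
p=np.array(sensors.get_ee_pos()); manip.servo_line(p+[0,0,.155],vel=.12); manip.pause(.3)
look("pics/wr.png"); print(sensors.get_t(),p)
cv2.imwrite("pics/r.png",np.hstack([cv2.resize(cv2.imread("pics/wr.png")[110:310,230:410],(396,440),interpolation=cv2.INTER_CUBIC),cv2.resize(viewer.grab_frame("side")[80:240,210:370],(396,440))]))
```

```text
0.08997112828579251
16.6083 [ 0.58010261 -0.26490564  0.03199897]
```

View pics/r.png

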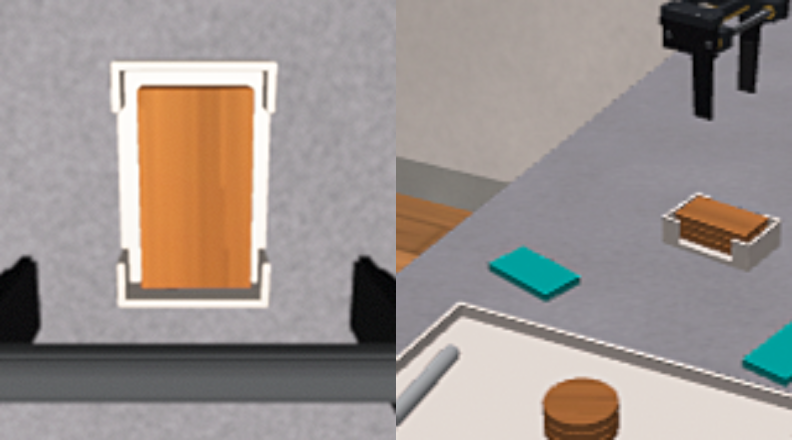

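Box rim corners are at (110,62), (277,62), (270,306) and (118,306). The pile top is at (137,87), (253,86), (250,289) and (140,288), so its centre is (195,188) against (194,184) for the rim. That is about 2 mm off and square, well within 12 mm. The round pile is untouched, so I'm handing in.

```bash
python3 -c "
from cell import manip
manip.close_job()"
```

```text
the job is handed in; nothing more can be done
```

The pile of three oblong coasters is in the box and the job is handed in. No verdict came back. I last read the clock at 16.6 s, just before handing in, against the 43 s limit.

- **What I did:** I gripped all three coasters across the 56 mm and carried them over. I brought them in with the far short end low at about 15.5 degrees and held the slant for 0.5 s. Then I laid them flat about 1 mm above the box floor, let go and backed off.
- **Final checks:** The last wrist and side pictures show the three coasters piled, flat, and square with the box, about 2 mm off centre along its length. The force change stayed at 2 N or less during insertion. The round pile looked undisturbed in the last side picture; I did not measure it.
- **Disagreement:** The top and wrist cameras differed by 2–4 mm on positions. I used the wrist values for both pick and place, so that error mostly cancelled.

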